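# Unlock the strap gauge and close its fence

### The job

With a fingertip, roll the knurled collar of the strap gauge anticlockwise (seen from above) until its white mark comes to the red pointer, then count two more full turns and leave the mark at the pointer again. Only then push the yellow fence with a fingertip all the way in against the brass stop pins. Leave everything else on the bench where it is.

Things in the scene. Friction and masses are not known exactly. Their poses are not given: they have to be found in the camera images.
- gauge: Strap-width gauge bolted to the bench (fixed). Origin on the bench top under the collar's axis; z up; x axis points from the collar to the red pointer, y axis from the collar to the yellow fence. Green base plate 130 (x) by 250 (y) by 12 high, y from -60 to +190. Grey clamp block 70 x 70 centred on the origin, top 50 above the bench; the knurled collar lies on it.
- guard (a point): Top middle of the aluminium guard wall round the +x half of the collar (inner radius 27.5, outer 32, 50 to 74 above the bench, about 95 degrees either side of the gauge's +x). On the -x side the collar's rim is free.
- collar_axis (a point): Centre of the collar's top face, on its vertical axis, 73 above the bench. The collar is a dark steel disc 44 in diameter, 22 high (51 to 73 above the bench), with 20 upright steel ridges round its rim, 48 in diameter over the ridges. It does not rise as it turns.
- collar_mark (a point): Outer end of the white radial stripe (14 x 6) on the collar's top face, 21 from the axis.
- pointer (a point): Tip of the red pointer on top of the guard, on the gauge's +x side, 27 from the collar's axis, 77 above the bench.
- collar (a joint): Turn of the collar in rad, growing anticlockwise seen from above (loosening). 0 with the white mark at the red pointer for the first time; 6.28 one full turn later, 12.57 two full turns later. It starts tight, between -2.4 and -0.8, with the mark clockwise of the pointer. Friction of about 0.05 N m (2 N at the rim) holds it where it is left; it turns on freely to 26 rad.
- fence (a joint): Gap in m between the yellow fence and the two brass stop pins on the block: 0 is fully home against the pins. It starts between 0.028 and 0.065. About 3 N slides it and friction holds it; it has a rigid end at 0.
- fence_face (a point): Centre of the fence's outer face (the one away from the collar), 45 above the bench. The fence is an upright yellow plate 110 (gauge x) by 14 thick, from 13 to 71 above the bench, sliding along the gauge's y on a 16 mm rod 31 above the bench; pushing it along the gauge's -y sends it home.
- rod_bracket (a point): Top of the bracket at the rod's outer end, behind the fence: 176 to 188 from the collar's axis along gauge y, 30 wide (x), up to 42 above the bench. Rod and bracket lie on the gauge's y axis; a fingertip can reach the fence's outer face beside or above them.
- spool: Bystander: blue thread spool, 40 diameter, 55 high; origin at its underside. To be left alone.
- setter: Bystander: brass eyelet setter standing upright, 32 diameter, 90 high; origin at its underside. To be left alone.
- heel: Bystander: black rubber heel block 60 x 50 x 22; origin at its underside. To be left alone.
- screwdriver: Bystander: screwdriver with an orange handle, lying; origin at its underside. To be left alone.
- hammer: Bystander: hammer with a wooden handle, lying; origin at its underside. To be left alone.
- jar: Bystander: amber jar with a white lid, 70 diameter, 100 high; origin at its underside. To be left alone.
- whetstone: Bystander: blue whetstone 100 x 40 x 22; origin at its underside. To be left alone.
- mug: Bystander: white mug, 76 diameter, 90 high; origin at its underside. To be left alone.

How it is judged:
By the outcome, as a careful person would: the job done as asked, in the order asked, and still so for the second after the job is handed in, with the robot touching nothing.
It also fails if it takes over 72 s, if anything falls off the work surface, if the arm or the gripper's body presses on something with over 40 N, if the wrist force passes 120 N, or if a joint passes its speed limit or range.

### The arm

A 7-joint arm with a two-finger parallel gripper is mounted at the origin on the work surface. World frame = base frame: x ahead of the robot, y to its left, z up, the work surface at z = 0. Lengths are in m, angles in rad, forces in N, time in s.
With the tool pointing down it reaches from about 0.35 to 0.9 m from the base axis. Payload 7.2 kg.
Tool frame: the origin (TCP) lies midway between the tips of the shut fingers; the grasp point (between the pads) lies 19 mm behind it (grip_depth is the distance from the TCP to the grasp point, in m); x points along the fingers, y is the direction in which the jaws open and shut, and the axes are right-handed (so a half turn about x gives the same grasp; the last joint's range is limited). The gripper opens to 88 mm and grips with 3 to 60 N. Pads are 20 mm wide; open, the fingers measure 115 mm over their backs; the gripper's body (75 mm by 178 mm) begins 61 mm behind the grasp point.
Start: joints at [1.266, 0.411, -0.013, 1.596, 0.006, 1.134, -0.082], TCP at [0.147, -0.608, 0.223] pointing down, gripper open.
Joint ranges: [-2.95, 2.95], [-0.29, 1.99], [-1.47, 1.44], [0.14, 2.54], [-1.03, 4.17], [0.13, 1.85], [-2.86, 2.86]. Speed limits (rad/s): [2.39, 2.39, 3.01, 3.01, 3.14, 3.14, 3.14].

### API

Orientations are given as a unit quaternion [x, y, z, w].
In Python, from rig import * gives the robot as it stands.
- The arm moves only by the tool jog_arm, never from a script. Its argument "rows" is a list of rows, each an object with "grip": the finger opening in cm, from 0 to 8.78; "translation": the shift along the tool's x, y, z in cm, a list of three; "spin": the turn about the tool's x in rad. In form: [{"grip": grip, "translation": [tx, ty, tz], "spin": spin}, ...]. A call has 1 to 8 rows; each row is the pose to reach, as a shift and turn from the pose commanded when the call began, along the tool's axes at that moment; what a row does not reach only later rows make up. A row lasts 1/10 s, in which the tool goes at most 50 mm and 8.59 degrees, less where a joint would pass 70% of its speed; a pose out of reach is approached as far as the arm can. A call with a gripper value outside its range is refused whole. The fingers move at their own pace and stop on an object; "newtons" is the grip in N (left out, the last holds). Time passes only in rows, so rows that repeat a pose let the fingers close. It gives the time, the measured TCP pose, the force and the opening at its end, in the units of the state.
- sense(): the state, without advancing time (a new reading comes with each control period).
- read_camera(name): name is "side" or "top"; returns a dict with "img" (480x640x3 uint8, blue, green, red), "mtx" (3x3 intrinsics, pixels), "eye" and "orientation" of the camera in the world. Camera axes: x right, y down, z forward; pixel columns grow to the right and rows downward; lengths in m; the calibration is good to about 2 mm. A picture is of the moment at which its call begins. There is no depth.
- hand_in(): hands the job in, once; it reports no verdict.
The state is a dict: "time_s": time; "joints": joint angles; "joint_velocities": joint speeds; "joint_torque": joint torques, N m; "ee_pos": TCP position; "ee_rot": TCP orientation; "wrist_force": force on the tool from outside, world axes, zero at the start; "ft_torque": the same for the moment, N m; "finger_gap": finger opening in m.
Only numpy, scipy, OpenCV 4.12 (cv2) and the standard library are available. Lean on these libraries where they do the work, as an engineer would, in place of code of your own. Each camera call takes 0.05 s, during which the arm holds its last target.

## Working session

There is one attempt and no reset: what is moved stays moved. The work goes in short steps, Python scripts to look and compute and a tool call to move; the robot and the scene stay as the last step left them, time stands still between calls to the robot, and variables do not carry over. Pictures are saved under pics/ and viewed, and the job is handed in when it is done.

Besides the shell and the picture viewer there is one more tool, called after "Call:" in YAML: its name, and indented under it one key for each argument. jog_arm: Moves the arm, as the interface text tells. Its arguments: {"type":"object","properties":{"rows":{"type":"array"},"newtons":{"type":"number"}},"required":["rows"]}

```bash
mkdir -p pics; ls
python3 - <<'E'
from rig import *
import cv2
print(sense())
for n in("side","top"):
    c=read_camera(n); cv2.imwrite(f"pics/{n}0.png",c["img"]); print(n,c["mtx"],c["eye"],c["orientation"])
E
```

```text
pics
{'time_s': 0.0, 'joints': array([ 1.26579608,  0.41187116, -0.01273301,  1.59703409,  0.00558716,
        1.13430389, -0.08221982]), 'joint_velocities': array([-0.00056941, -0.00020231,  0.00045308,  0.00062427,  0.00054297,
        0.00132239, -0.00104098]), 'joint_torque': array([-9.91806496e-05, -5.87947690e+01,  6.41543213e-01, -2.91077292e+01,
       -5.38889773e-02,  1.81735831e-02,  1.43377092e-04]), 'ee_pos': array([ 0.14647746, -0.60707356,  0.22183095]), 'ee_rot': array([-0.70205693, -0.08408284,  0.70225358, -0.08298226]), 'wrist_force': array([0.45647176, 0.25456032, 0.75772601]), 'ft_torque': array([-0.02314173, -0.00228981,  0.03874872]), 'finger_gap': 0.08772357639847278}
side [[581.30468656   0.         319.62317349]
 [  0.         581.30468656 236.75847143]
 [  0.           0.           1.        ]] [-0.06754452  0.95187444  0.9318579 ] [-0.24561918  0.86005948 -0.43196264  0.11565982]
top [[598.81523446   0.         319.59638906]
 [  0.         598.81523446 237.24059049]
 [  0.           0.           1.        ]] [ 0.2596315  -0.00930227  1.37952157] [ 0.74904673 -0.65479476  0.06680791 -0.07556145]
```

View pics/side0.png

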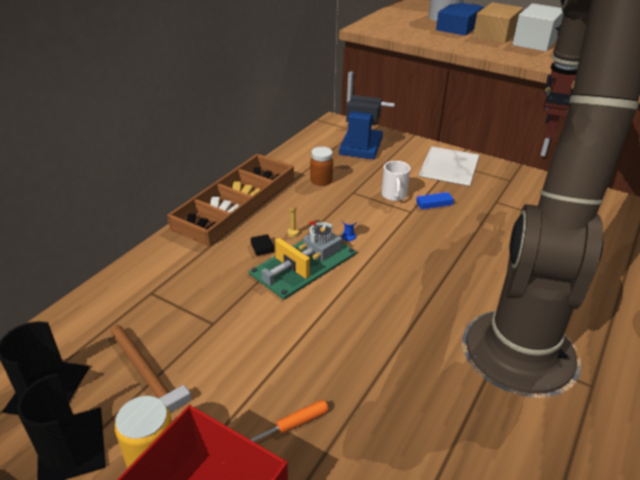

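View pics/top0.png

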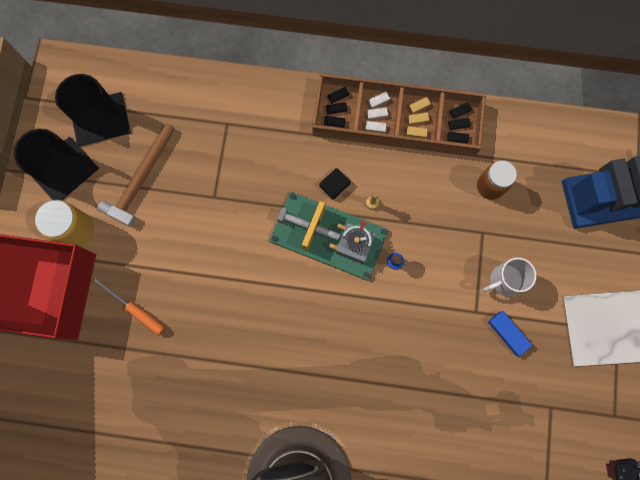

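The top view shows the gauge with the collar near (357,240), the yellow fence near (314,224) and the base at the lower centre. Both cameras are unobstructed, so next I'll zoom in and measure.

```bash
cat > h.py <<'E'
import numpy as np,cv2
from scipy.spatial.transform import Rotation as R
def ray(c,u,v):
    d=np.linalg.inv(c["mtx"])@[u,v,1.]; return np.array(c["eye"]),R.from_quat(c["orientation"]).apply(d)
def onz(c,u,v,z):
    o,d=ray(c,u,v); return o+d*(z-o[2])/d[2]
def proj(c,P):
    p=R.from_quat(c["orientation"]).inv().apply(np.asarray(P)-c["eye"]); q=(c["mtx"]@p.T).T if p.ndim>1 else c["mtx"]@p
    return q[...,:2]/q[...,2:]
def crop(c,x,y,w,h,s,name):
    cv2.imwrite(name,cv2.resize(c["img"][y:y+h,x:x+w],None,fx=s,fy=s,interpolation=cv2.INTER_CUBIC))
E
python3 - <<'E'
from rig import *
from h import *
t=read_camera("top"); s=read_camera("side")
crop(t,260,180,150,110,5,"pics/t1.png"); crop(s,240,200,130,100,6,"pics/s1.png")
def cent(m):
    n,l,st,c=cv2.connectedComponentsWithStats(m); return [(st[i,4],c[i].round(2)) for i in range(1,n) if st[i,4]>4]
for nm,c,(x,y,w,h) in(("top",t,(260,180,150,110)),("side",s,(240,200,130,100))):
    hsv=cv2.cvtColor(c["img"],cv2.COLOR_BGR2HSV); roi=np.zeros(hsv.shape[:2],np.uint8); roi[y:y+h,x:x+w]=255
    for k,lo,hi in(("red",(0,150,100),(6,255,255)),("red2",(172,120,100),(180,255,255)),("yel",(20,170,120),(32,255,255)),("green",(60,80,40),(90,255,255)),("white",(0,0,190),(180,40,255))):
        m=cv2.inRange(hsv,lo,hi)&roi; print(nm,k,cent(m))
E
```

```text
top red [(np.int32(21), array([362.24, 224.38]))]
top red2 []
top yel []
top green [(np.int32(558), array([300.81, 206.77])), (np.int32(554), array([336.77, 219.14])), (np.int32(2308), array([328.4, 247.3]))]
top white [(np.int32(10), array([346.3, 231.1])), (np.int32(24), array([368.5 , 236.92])), (np.int32(7), array([363.14, 238.  ]))]
side red [(np.int32(15), array([312. , 222.8]))]
side red2 []
side yel [(np.int32(548), array([291.97, 255.91]))]
side green [(np.int32(18), array([298.  , 244.39])), (np.int32(1485), array([300.2 , 272.18]))]
side white []
```

View pics/t1.png

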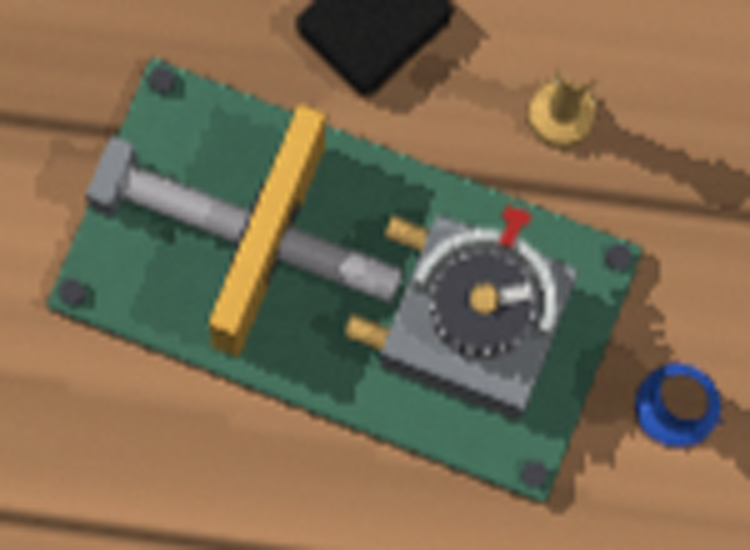

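View pics/s1.png

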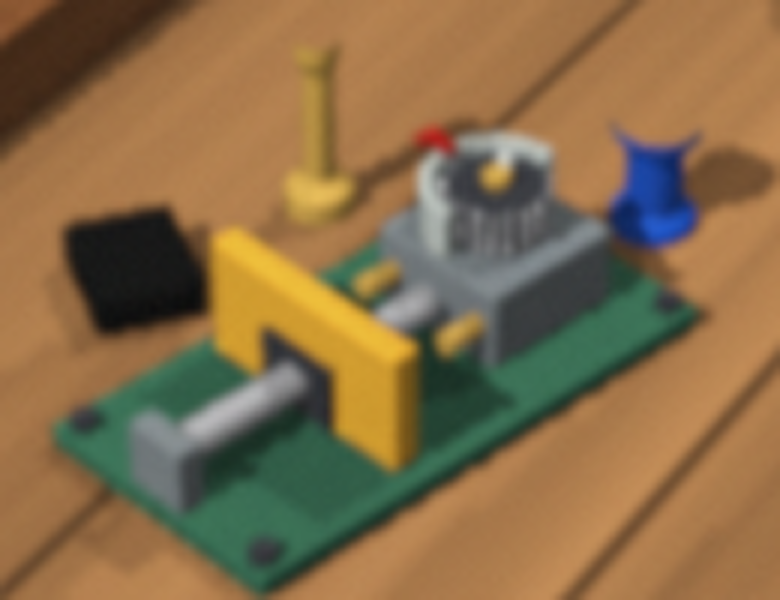

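The zoomed top view gives the collar centre at about (357,239.6), the mark pointing right at about (366,238) and the pointer near (362.5,224). The rim is free on the robot side. Next I'll fit the gauge frame from the plate corners and cross-check it.

```bash
cat > g.py <<'E'
from h import *
def load(): pass
E
python3 - <<'E'
from rig import *
from h import *
t=read_camera("top"); s=read_camera("side")
# green plate outline: hull of green mask -> minAreaRect on plane z=.012
hsv=cv2.cvtColor(t["img"],cv2.COLOR_BGR2HSV); m=cv2.inRange(hsv,(55,60,20),(95,255,255)); m[:180]=0;m[290:]=0;m[:,:260]=0;m[:,410:]=0
hull=cv2.convexHull(np.argwhere(m)[:,::-1].astype(np.float32)).reshape(-1,2)
P=np.array([onz(t,*p,0.012)[:2] for p in hull],np.float32)
(c,sz,ang)=cv2.minAreaRect(P*1000); print("rect",c,sz,ang)
b=cv2.boxPoints((c,sz,ang)); print(b.round(1))
# directions
pts={"collar":(357,239.6,.073),"pointer blob":(362.24,224.38,.078),"setter":(372.5,203,.0)}
for k,(u,v,z) in pts.items(): print(k,onz(t,u,v,z).round(4))
# gauge y: from plate long axis toward +y world
e=b-np.roll(b,1,0); L=np.linalg.norm(e,axis=1); y=e[np.argmax(L)]; y/=np.linalg.norm(y); y*=np.sign(y[1]); x=np.array([y[1],-y[0]])
O=np.array(c)-65*y; print("O",O,"x",x,"y",y,"yaw",np.degrees(np.arctan2(x[1],x[0])))
O3=np.r_[O/1000,0]; X=np.r_[x,0];Y=np.r_[y,0];Z=np.array([0,0,1.])
G=lambda a,b_,c_:O3+X*a/1000+Y*b_/1000+Z*c_/1000
for nm,cc in(("top",t),("side",s)):
    print(nm,"collar",proj(cc,G(0,0,73)),"ptr",proj(cc,G(27,0,77)),"block corners",[proj(cc,G(a,b_,50)).round(1).tolist() for a,b_ in((35,35),(35,-35),(-35,-35),(-35,35))])
# yellow top
m=cv2.inRange(hsv,(15,120,120),(32,255,255));m[:195]=0;m[255:]=0;m[:,:300]=0;m[:,327:]=0
q=np.argwhere(m)[:,::-1].astype(np.float32); 
W=np.array([onz(t,*p,.071) for p in q])-O3
print("fence ygauge mm",np.percentile(W@Y*1000,[1,5,50,95,99]),"x",np.percentile(W@X*1000,[1,99]),len(q))
print("mark whites:")
m=cv2.inRange(hsv,(0,0,150),(180,60,255));
for v in range(228,252):
  print(v,' '.join('%3d'%a for a in t["img"][v,345:372].min(axis=1)))
E
```

```text
rect (545.8349609375, 6.592620849609375) (248.07015991210938, 128.7386474609375) 75.8954086303711
[[ 453.2  -98. ]
 [ 578.  -129.4]
 [ 638.5  111.2]
 [ 513.6  142.6]]
collar [ 0.5309 -0.0582  0.073 ]
pointer blob [ 0.5658 -0.0654  0.078 ]
setter [ 0.6392 -0.0868  0.    ]
O [529.99494457 -56.44779587] x [ 0.96985257 -0.24369256] y [0.24369256 0.96985257] yaw -14.104581
top collar [356.15637379 239.89291453] ptr [360.62574319 228.50269724] block corners [[346.7, 222.3], [375.5, 233.5], [364.5, 261.7], [335.5, 250.4]]
side collar [321.99573891 230.28943938] ptr [314.50534901 224.40705799] block corners [[302.2, 237.3], [322.0, 226.2], [341.5, 238.0], [321.7, 249.8]]
fence ygauge mm [ 96.16527159  96.71322553 103.19110488 109.60608174 110.20979114] x [-53.4376288   55.01426803] 310
mark whites:
228 130 117 133 166 195 184 194 157 134 130 108 105 104 101 106  58  44  69 128 152 110  74  70  70  71  71  71
229 117 126 178 195 187 139 129  91  82  86  88  85  77  87  81  69  52  87 125 194 175 113  83  72  70  72  69
230 125 163 192 180 137  91  78 103  84  83  94  86  73 100  90  77  80  7
[... 1689 characters left out ...]
  87  74  73 155 177 118  64
246 111 108  81 136  72  66  68  68  68  70  68  70  69  68  68  70  69  69  69  77  88  75  74  77  99  91  49
247 114 113 104  79  53  62  74  70  68  68  69  68  68  68  68  68  68  75  86  74  87  79  78  80  86  69  48
248 117 114 115  87  59  73  90  66  75  73  69  68  67  67  63  87  65  85 106  89  88  90  89  88  89  52  47
249 128 119 115 115 101  79  80  42  90  88  63  70  99  66  52 114  57  68  86  88  90  89  88  89  86  51  48
250 129 129 120 118 120 103  86  45  92  91  40  71 137  58  58  85  68  78  87  88  88  87  90  91  64  49  47
251 130 130 131 129 131 132 132  92  77  73  58  70  73  65  76  85  89  87  89  89  87  87  89  91  50  47  47
```

```bash
cat > g.py <<'E'
from h import *
O=np.array([.5305,-.0575,0]);a=np.radians(-14.1)
X=np.array([np.cos(a),np.sin(a),0]);Y=np.array([-np.sin(a),np.cos(a),0]);Z=np.array([0,0,1.])
G=lambda p,q,r:O+(X*p+Y*q)/1000+Z*r/1000
def ing(P): d=np.asarray(P)-O; return np.array([d@X,d@Y,d@Z])*1000
def mark(c,thr=140,fit=False):
    # whites inside collar top face radius 7..20
    out=[]
    img=c["img"]; u0,v0=proj(c,G(0,0,73))
    for v in range(int(v0)-16,int(v0)+17):
        for u in range(int(u0)-16,int(u0)+17):
            g=ing(onz(c,u,v,.073))
            r=np.hypot(*g[:2])
            if 8<r<20:
                b=img[v,u].astype(int)
                if b.min()>thr and b.max()-b.min()<50: out.append((g[0],g[1],b.min()-thr))
    out=np.array(out)
    if len(out)==0: return None
    m=np.average(out[:,:2],axis=0,weights=out[:,2]); return len(out),m.round(1),np.hypot(*m).round(1),np.degrees(np.arctan2(m[1],m[0])).round(1)
def tool(s):
    R_=R.from_quat(s["ee_rot"]).as_matrix(); return R_
def togoal(s,P,Rm=None):
    return (tool(s).T@(np.asarray(P)-s["ee_pos"])*100).round(2)
E
python3 - <<'E'
from rig import *
from g import *
t=read_camera("top"); s=read_camera("side")
print(mark(t),mark(s)); st=sense(); M=tool(st); print(M.round(3))
print("gauge X,Y in tool",(M.T@X).round(3),(M.T@Y).round(3),(M.T@Z).round(3))
print(ing(st["ee_pos"]))
for p in((347,226-.5),(341,229)): pass
for p in((260+390/5,180+228/5),(260+348/5,180+328/5)): print("pin tip",ing(onz(t,*p,.031)),ing(onz(t,*p,.045)))
for n,p in(("spool",(396,261)),("setter",(372,203)),("heel",(335,183))): print(n,ing(onz(t,*p,.03)))
print(t["img"][235:242,300:330].shape)
crop(s,300,210,50,50,12,"pics/s2.png")
E
```

```text
(14, array([  8.6, -11.9]), np.float64(14.7), np.float64(-54.2)) (4, array([  9.2, -14.9]), np.float64(17.5), np.float64(-58.2))
[[-0.     0.235 -0.972]
 [ 0.    -0.972 -0.235]
 [-1.    -0.     0.   ]]
gauge X,Y in tool [-0.     0.464 -0.886] [ 0.    -0.886 -0.464] [-1. -0.  0.]
[-238.35090456 -626.94483247  222.53418591]
pin tip [23.89228058 52.55705506 31.        ] [20.79497417 51.8116559  45.        ]
pin tip [-26.99452913  53.27623912  31.        ] [-29.56354192  52.52337358  45.        ]
spool [  -3.82856844 -100.54812771   30.        ]
setter [103.69109929  -1.19419107  30.        ]
heel [116.77178712  96.51781807  30.        ]
(7, 30, 3)
```

View pics/s2.png

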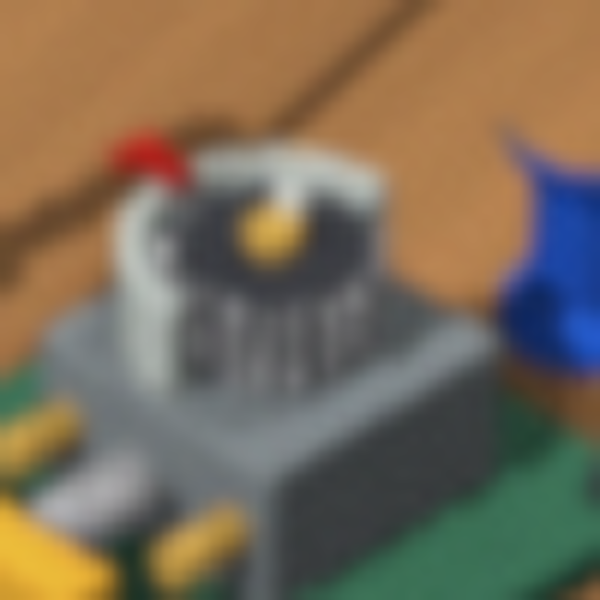

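Run:
```python
from rig import *
from g import *
s=sense(); print(togoal(s,G(-55,45,150)))
```

```text
[  7.26 -50.99 -47.44]
```

Call:
jog_arm:
  rows:
    - {"grip":0,"translation":[0,-4,-3.5],"spin":0.06}
    - {"grip":0,"translation":[1,-7,-6.5],"spin":0.12}
    - {"grip":0,"translation":[2,-11,-10],"spin":0.2}
    - {"grip":0,"translation":[3,-14.5,-13.5],"spin":0.3}
    - {"grip":0,"translation":[4,-18,-17],"spin":0.4}
    - {"grip":0,"translation":[5,-22,-20],"spin":0.48}
    - {"grip":0,"translation":[5,-25.5,-23.5],"spin":0.48}
    - {"grip":0,"translation":[5,-29,-27],"spin":0.48}
  newtons: 20

```text
time_s: 1.2
ee_pos: [0.3389, -0.2646, 0.1727]
ee_rot: [0.702, -0.086, -0.702, -0.086]
wrist_force: [1.2, -0.2, 0.4]
finger_gap: 0.0269
```

Run:
```python
from rig import *
from g import *
s=sense(); print(togoal(s,G(-55,45,150)),ing(s["ee_pos"]), (tool(s).T@Y).round(3))
```

```text
[  2.26 -29.24  -8.11] [-135.37721187 -247.55795006  172.66713219] [-0.    -1.    -0.002]
```

Call:
jog_arm:
  rows:
    - {"grip":0,"translation":[0.5,-5,-1.5],"spin":0}
    - {"grip":0,"translation":[1,-10,-3],"spin":0}
    - {"grip":0,"translation":[1.5,-15,-4.5],"spin":0}
    - {"grip":0,"translation":[2.2,-19.5,-6],"spin":0}
    - {"grip":0,"translation":[2.2,-24,-7.5],"spin":0}
    - {"grip":0,"translation":[2.2,-28.3,-8],"spin":0}
    - {"grip":0,"translation":[2.2,-28.8,-8],"spin":0}

```text
time_s: 1.9
ee_pos: [0.4874, 0.0001, 0.1509]
ee_rot: [0.703, -0.082, -0.702, -0.084]
wrist_force: [0.1, -0.0, -0.6]
finger_gap: 0.0005
```

Run:
```python
from rig import *
from g import *
t=read_camera("top");c=read_camera("side");crop(t,240,140,200,150,4,"pics/t2.png");crop(c,220,140,180,140,4,"pics/s3.png")
s=sense(); print(togoal(s,G(-55,45,150)),ing(s["ee_pos"]),s["wrist_force"],s["finger_gap"])
```

```text
[ 0.05 -0.47 -0.14] [-56.34065707  40.25654712 150.54346542] [ 0.28627057 -0.85425531 -0.79125976] 0.000629676817327984
```

View pics/t2.png

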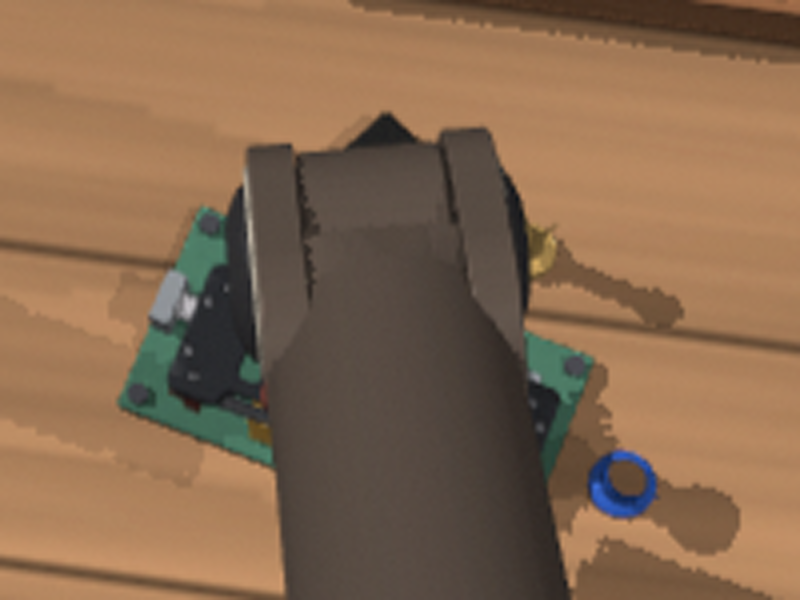

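View pics/s3.png

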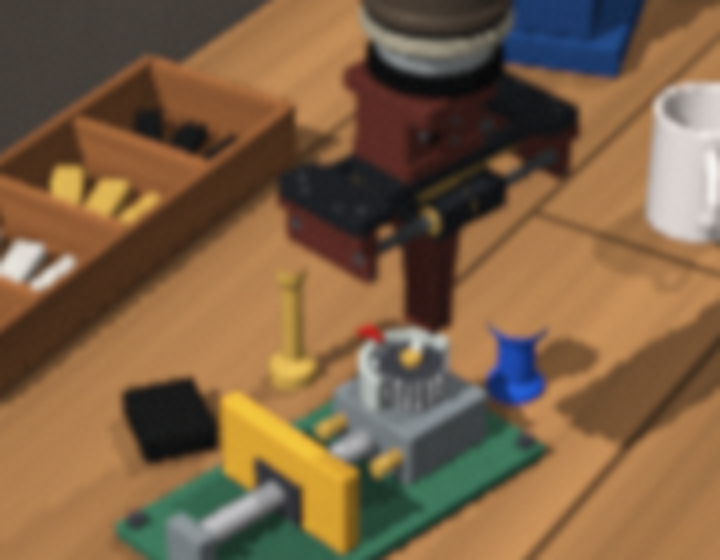

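The top view is blocked by the arm over the gauge, but the side view shows the collar clearly, with the shut fingers hanging clear on its robot side. I'll descend to the pre-stroke pose.

Call:
jog_arm:
  rows:
    - {"grip":0,"translation":[4.5,-0.3,0],"spin":0}
    - {"grip":0,"translation":[9.2,-0.3,0],"spin":0}
    - {"grip":0,"translation":[9.3,-0.3,0],"spin":0}
    - {"grip":0,"translation":[9.3,0.3,-1.5],"spin":0}
    - {"grip":0,"translation":[9.3,0.6,-2.8],"spin":0}
    - {"grip":0,"translation":[9.3,0.6,-2.8],"spin":0}

```text
time_s: 2.6
ee_pos: [0.5136, -0.0207, 0.0595]
ee_rot: [0.703, -0.087, -0.701, -0.087]
wrist_force: [0.2, 0.0, -0.1]
finger_gap: 0.0002
```

Run:
```python
from rig import *
from g import *
c=read_camera("side");crop(c,270,180,100,80,7,"pics/s4.png")
s=sense(); print(ing(s["ee_pos"]),s["wrist_force"],(tool(s).T@Y).round(3))
```

```text
[-26.65362296  32.06129251  59.12289035] [0.2164246  0.0398446  1.07930485] [ 0.    -1.    -0.001]
```

View pics/s4.png

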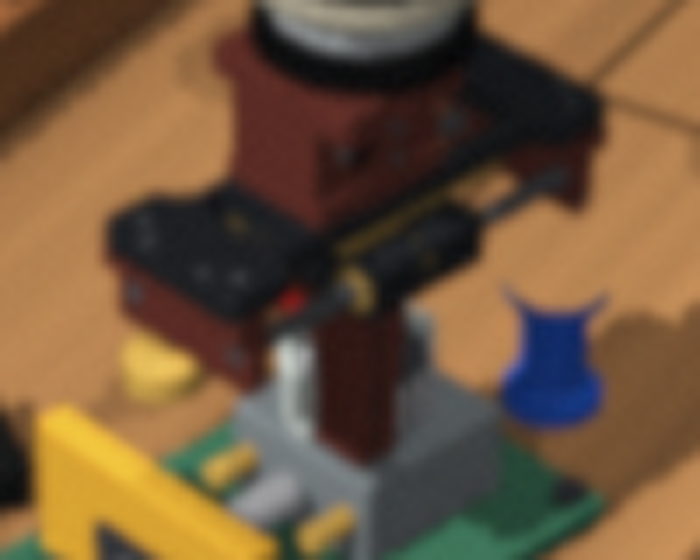

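The side view shows the finger standing in front of the collar, on the block at the -x/+y side, clear of the guard. I'll make the first half stroke gently and watch the force.

Call:
jog_arm:
  rows:
    - {"grip":0,"translation":[0,0.06,-0.41],"spin":0}
    - {"grip":0,"translation":[0,0.45,0.02],"spin":0}
    - {"grip":0,"translation":[0,1.11,0.4],"spin":0}
    - {"grip":0,"translation":[0,1.86,0.53],"spin":0}
    - {"grip":0,"translation":[0,2.6,0.53],"spin":0}
    - {"grip":0,"translation":[0,3.3,0.53],"spin":0}

```text
time_s: 3.25
ee_pos: [0.4958, -0.0489, 0.0573]
ee_rot: [-0.701, 0.085, 0.703, 0.086]
wrist_force: [-3.1, 3.3, 1.3]
finger_gap: 0.0003
```

Run:
```python
from rig import *
from g import *
c=read_camera("side");crop(c,290,200,70,60,10,"pics/s5.png")
s=sense(); f=s["wrist_force"]; print(ing(s["ee_pos"]),f@X,f@Y,f[2])
```

```text
[-35.76528916  -1.65435376  57.20145597] -7.114175214079332 1.0052772736925522 4.538751518702163
```

View pics/s5.png

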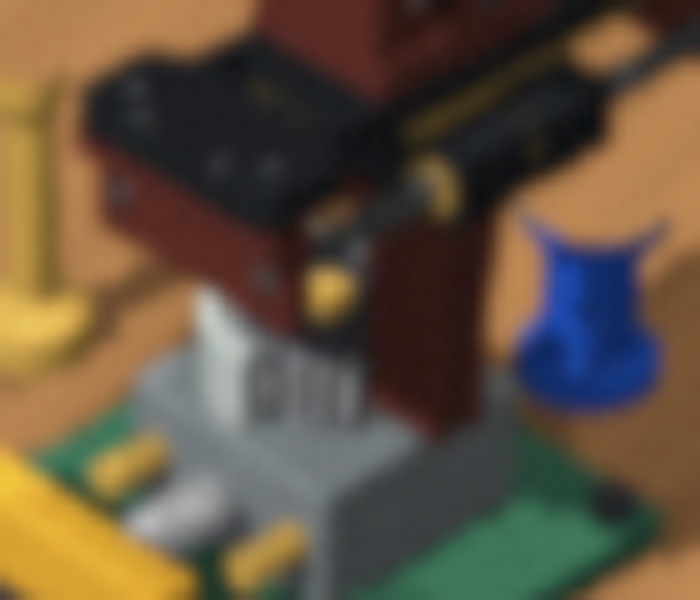

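Call:
jog_arm:
  rows:
    - {"grip":0,"translation":[0,0.7,0],"spin":0}
    - {"grip":0,"translation":[0,1.3,0],"spin":0}
    - {"grip":0,"translation":[0,2.0,-0.13],"spin":0}
    - {"grip":0,"translation":[0,2.6,-0.45],"spin":0}
    - {"grip":0,"translation":[0,3.0,-0.85],"spin":0}
    - {"grip":0,"translation":[0,3.9,1.5],"spin":0}
    - {"grip":0,"translation":[0,3.9,4.5],"spin":0}
    - {"grip":0,"translation":[0,1.0,6.5],"spin":0}

```text
time_s: 4.1
ee_pos: [0.4308, -0.0469, 0.0574]
ee_rot: [-0.701, 0.089, 0.702, 0.087]
wrist_force: [0.7, 1.3, 0.3]
finger_gap: 0.0003
```

Run:
```python
from rig import *
from g import *
c=read_camera("side");crop(c,290,200,70,60,10,"pics/s6.png");t=read_camera("top");crop(t,260,180,150,110,5,"pics/t6.png")
s=sense(); f=s["wrist_force"]; print(ing(s["ee_pos"]),f@X,f@Y,f[2],mark(c))
```

```text
[-99.91470574  -8.26983828  57.86106101] 0.3848962903283699 0.2257025084148364 -0.7127212253513626 (10, array([15.2,  1.9]), np.float64(15.3), np.float64(7.1))
```

View pics/s6.png

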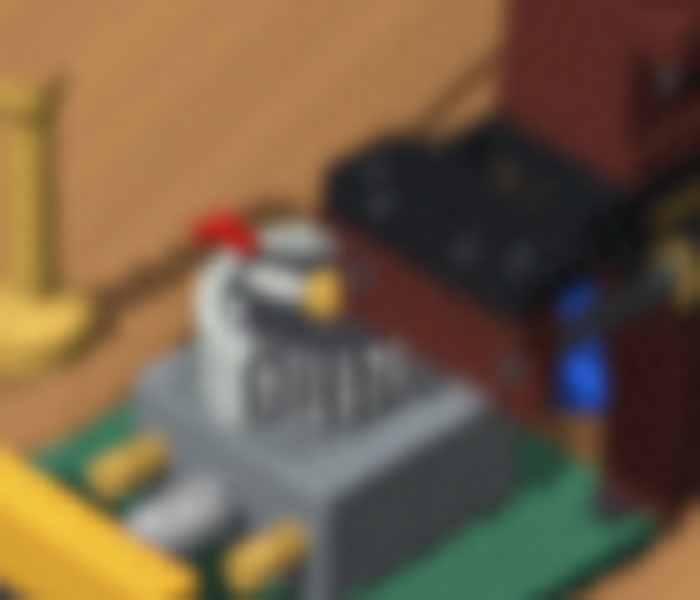

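View pics/t6.png

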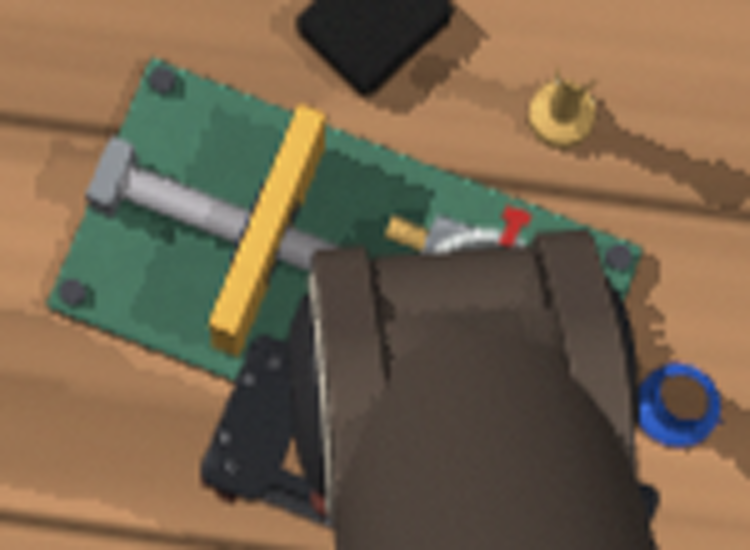

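The side view shows the mark at about 7° past the pointer (tip near px (315,228)). It turned about 62° from -55°, so the stroke works with 7 N of contact. I'll repeat with a slightly deeper press on the arcs.

Call:
jog_arm:
  rows:
    - {"grip":0,"translation":[0,-3.1,-2.2],"spin":0}
    - {"grip":0,"translation":[0,-5.3,-4.7],"spin":0}
    - {"grip":0,"translation":[0,-4.9,-6.7],"spin":0}
    - {"grip":0,"translation":[0,-4.5,-7.8],"spin":0}
    - {"grip":0,"translation":[0,-3.8,-6.95],"spin":0}
    - {"grip":0,"translation":[0,-3.17,-6.6],"spin":0}
    - {"grip":0,"translation":[0,-2.45,-6.5],"spin":0}
    - {"grip":0,"translation":[0,-1.6,-6.5],"spin":0}

```text
time_s: 5.0
ee_pos: [0.4971, -0.0436, 0.0574]
ee_rot: [-0.701, 0.086, 0.703, 0.086]
wrist_force: [-3.0, 2.8, -0.7]
finger_gap: 0.0007
```

Call:
jog_arm:
  rows:
    - {"grip":0,"translation":[0,0.8,-0.05],"spin":0}
    - {"grip":0,"translation":[0,1.6,-0.05],"spin":0}
    - {"grip":0,"translation":[0,2.57,-0.1],"spin":0}
    - {"grip":0,"translation":[0,3.2,-0.45],"spin":0}
    - {"grip":0,"translation":[0,3.67,-1.0],"spin":0}
    - {"grip":0,"translation":[0,4.7,1.3],"spin":0}
    - {"grip":0,"translation":[0,4.0,3.3],"spin":0}
    - {"grip":0,"translation":[0,2.0,5.8],"spin":0}

```text
time_s: 5.8
ee_pos: [0.4386, -0.0511, 0.0576]
ee_rot: [0.702, -0.088, -0.701, -0.087]
wrist_force: [0.3, 0.7, 0.7]
finger_gap: 0.0005
```

```bash
cat > chk.py <<'E'
import sys
from rig import *
from g import *
c=read_camera("side");crop(c,290,200,70,60,10,f"pics/{sys.argv[1]}.png")
s=sense(); f=s["wrist_force"]; print(s["time_s"],ing(s["ee_pos"]).round(1),(f@X).round(1),(f@Y).round(1),f[2].round(1),"mark",mark(c),mark(c,110))
E
python3 chk.py s7
```

```text
5.85 [-95.5 -12.2  57.4] -5.6 1.4 -1.4 mark (9, array([-7.2, 11.5]), np.float64(13.5), np.float64(122.1)) (11, array([-7.1, 11.3]), np.float64(13.3), np.float64(122.1))
```

View pics/s7.png

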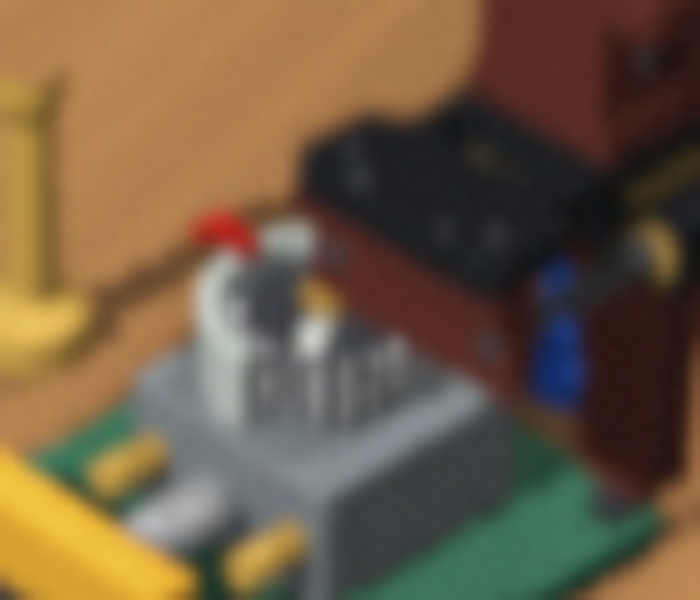

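The mark is now at about 122° (near px (321,234)), so that stroke gave about 115° and the joint is at about 2.1 rad. I'll repeat the same cycle.

Call:
jog_arm:
  rows:
    - {"grip":0,"translation":[0,-3.5,-1.5],"spin":0}
    - {"grip":0,"translation":[0,-5.7,-4.0],"spin":0}
    - {"grip":0,"translation":[0,-5.3,-6.0],"spin":0}
    - {"grip":0,"translation":[0,-4.9,-7.1],"spin":0}
    - {"grip":0,"translation":[0,-4.2,-6.25],"spin":0}
    - {"grip":0,"translation":[0,-3.57,-5.9],"spin":0}
    - {"grip":0,"translation":[0,-2.85,-5.8],"spin":0}
    - {"grip":0,"translation":[0,-2.0,-5.8],"spin":0}

```text
time_s: 6.65
ee_pos: [0.4972, -0.0436, 0.0573]
ee_rot: [-0.701, 0.086, 0.703, 0.086]
wrist_force: [-3.7, 4.3, 0.0]
finger_gap: 0.0005
```

Call:
jog_arm:
  rows:
    - {"grip":0,"translation":[0,0.8,-0.05],"spin":0}
    - {"grip":0,"translation":[0,1.6,-0.05],"spin":0}
    - {"grip":0,"translation":[0,2.57,-0.1],"spin":0}
    - {"grip":0,"translation":[0,3.2,-0.45],"spin":0}
    - {"grip":0,"translation":[0,3.67,-1.0],"spin":0}
    - {"grip":0,"translation":[0,4.7,1.3],"spin":0}
    - {"grip":0,"translation":[0,4.0,3.3],"spin":0}
    - {"grip":0,"translation":[0,2.0,5.8],"spin":0}

```text
time_s: 7.45
ee_pos: [0.4386, -0.0511, 0.0577]
ee_rot: [0.702, -0.088, -0.701, -0.087]
wrist_force: [0.3, 0.6, 0.6]
finger_gap: 0.0005
```

```bash
python3 chk.py s8
```

```text
7.5 [-95.5 -12.2  57.4] -4.0 2.5 -1.5 mark None None
```

View pics/s8.png

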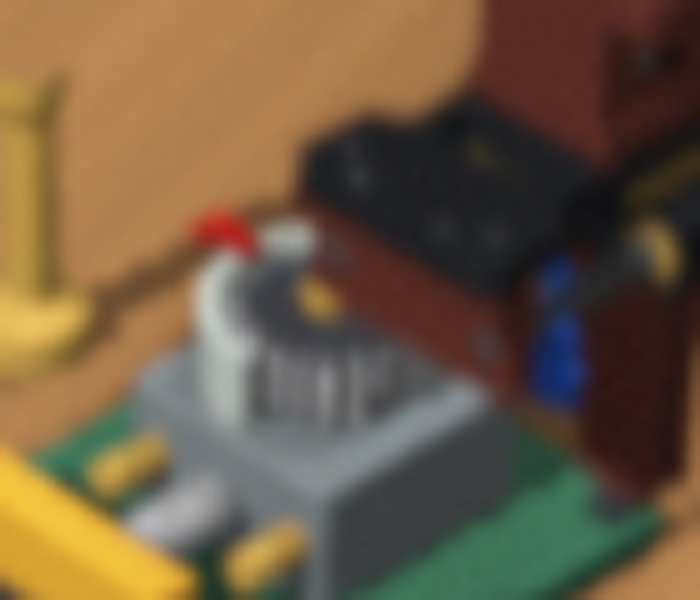

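The mark isn't visible; it should be behind the hand, near 237°. I'll back off further to confirm.

Call:
jog_arm:
  rows:
    - {"grip":0,"translation":[0,-1.5,4],"spin":0}
    - {"grip":0,"translation":[-2,-1.5,6],"spin":0}

```text
time_s: 7.7
ee_pos: [0.381, -0.0187, 0.0764]
ee_rot: [-0.7, 0.085, 0.704, 0.085]
wrist_force: [0.2, 0.3, -0.1]
finger_gap: 0.0003
```

```bash
python3 chk.py s9
```

```text
7.75 [-155.3    0.8   79.2] -2.9 -0.6 1.1 mark (8, array([-11.3, -10.8]), np.float64(15.7), np.float64(-136.3)) (14, array([-10.5, -10.4]), np.float64(14.8), np.float64(-135.4))
```

View pics/s9.png

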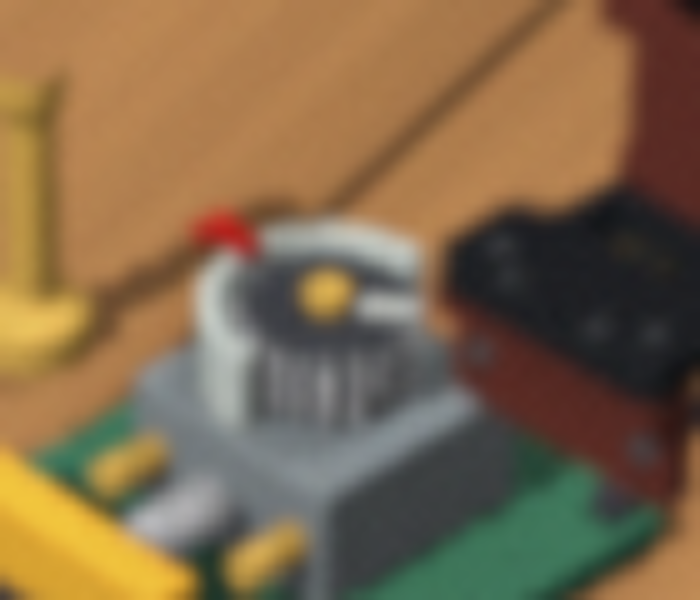

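The mark is at about 224° (px (329,230)), so the joint is at 3.9 rad. The total needed is 720°. I'll cycle again with a further retreat.

Call:
jog_arm:
  rows:
    - {"grip":0,"translation":[1,-2.0,-4.5],"spin":0}
    - {"grip":0,"translation":[2,-4.2,-8.8],"spin":0}
    - {"grip":0,"translation":[2,-4.0,-12.0],"spin":0}
    - {"grip":0,"translation":[2,-3.4,-13.1],"spin":0}
    - {"grip":0,"translation":[2,-2.7,-12.25],"spin":0}
    - {"grip":0,"translation":[2,-2.07,-11.9],"spin":0}
    - {"grip":0,"translation":[2,-1.35,-11.8],"spin":0}
    - {"grip":0,"translation":[2,-0.5,-11.8],"spin":0}

```text
time_s: 8.55
ee_pos: [0.4971, -0.0436, 0.0576]
ee_rot: [-0.701, 0.086, 0.703, 0.086]
wrist_force: [-4.4, 5.4, 0.6]
finger_gap: 0.0003
```

Call:
jog_arm:
  rows:
    - {"grip":0,"translation":[0,0.8,-0.05],"spin":0}
    - {"grip":0,"translation":[0,1.6,-0.05],"spin":0}
    - {"grip":0,"translation":[0,2.57,-0.1],"spin":0}
    - {"grip":0,"translation":[0,3.2,-0.45],"spin":0}
    - {"grip":0,"translation":[0,3.67,-1.0],"spin":0}
    - {"grip":0,"translation":[0,5.0,1.8],"spin":0}
    - {"grip":0,"translation":[0,3.5,6.3],"spin":0}
    - {"grip":0,"translation":[0,1.5,10.6],"spin":0}

```text
time_s: 9.35
ee_pos: [0.3925, -0.0335, 0.0576]
ee_rot: [0.702, -0.087, -0.701, -0.087]
wrist_force: [0.5, 1.5, -0.0]
finger_gap: 0.0002
```

```bash
python3 chk.py s10
```

```text
9.4 [-147.9   -8.1   56.8] -9.0 2.2 -0.8 mark (4, array([  6.9, -15.7]), np.float64(17.1), np.float64(-66.4)) (7, array([  6.6, -15.3]), np.float64(16.6), np.float64(-66.6))
```

View pics/s10.png

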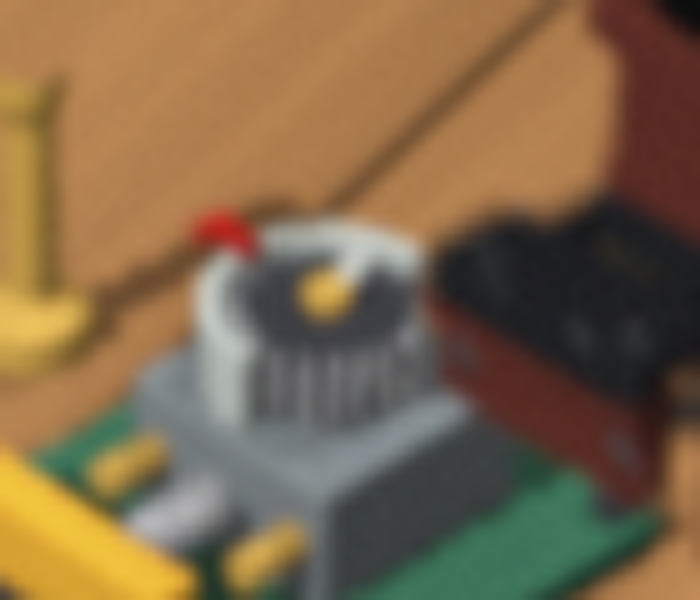

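The mark is at about -66° (px (326,226)), so the joint is at about 294°. Continuing.

Call:
jog_arm:
  rows:
    - {"grip":0,"translation":[0,-2.8,-3.8],"spin":0}
    - {"grip":0,"translation":[0,-5.2,-7.6],"spin":0}
    - {"grip":0,"translation":[0,-5.0,-10.8],"spin":0}
    - {"grip":0,"translation":[0,-4.4,-11.9],"spin":0}
    - {"grip":0,"translation":[0,-3.7,-11.05],"spin":0}
    - {"grip":0,"translation":[0,-3.07,-10.7],"spin":0}
    - {"grip":0,"translation":[0,-2.35,-10.6],"spin":0}
    - {"grip":0,"translation":[0,-1.5,-10.6],"spin":0}

```text
time_s: 10.2
ee_pos: [0.4971, -0.0433, 0.0574]
ee_rot: [-0.701, 0.085, 0.703, 0.086]
wrist_force: [-6.2, 6.0, 3.6]
finger_gap: 0.0008
```

Call:
jog_arm:
  rows:
    - {"grip":0,"translation":[0,0.8,-0.05],"spin":0}
    - {"grip":0,"translation":[0,1.6,-0.05],"spin":0}
    - {"grip":0,"translation":[0,2.57,-0.1],"spin":0}
    - {"grip":0,"translation":[0,3.2,-0.45],"spin":0}
    - {"grip":0,"translation":[0,3.67,-1.0],"spin":0}
    - {"grip":0,"translation":[0,5.0,1.8],"spin":0}
    - {"grip":0,"translation":[0,3.5,6.3],"spin":0}
    - {"grip":0,"translation":[0,1.5,10.6],"spin":0}

```text
time_s: 11.0
ee_pos: [0.3925, -0.0335, 0.0576]
ee_rot: [0.702, -0.087, -0.701, -0.087]
wrist_force: [0.3, 1.7, 0.3]
finger_gap: 0.0004
```

```bash
python3 chk.py s11
```

```text
11.05 [-147.9   -8.2   56.8] -7.9 2.2 -1.3 mark (11, array([15.3,  1.8]), np.float64(15.4), np.float64(6.7)) (14, array([14.7,  2.1]), np.float64(14.9), np.float64(8.2))
```

View pics/s11.png

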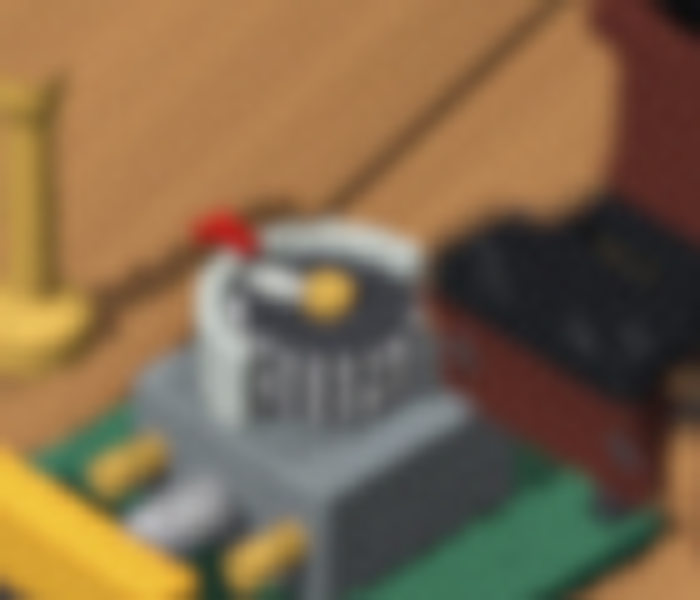

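The mark is at about 7° again (px (317,228)), so one full turn is done and the joint is at about 367°. I'll press slightly deeper to reduce slip.

Call:
jog_arm:
  rows:
    - {"grip":0,"translation":[0,-2.8,-3.8],"spin":0}
    - {"grip":0,"translation":[0,-5.2,-7.6],"spin":0}
    - {"grip":0,"translation":[0,-5.0,-10.8],"spin":0}
    - {"grip":0,"translation":[0,-4.4,-11.9],"spin":0}
    - {"grip":0,"translation":[0,-3.6,-11.16],"spin":0}
    - {"grip":0,"translation":[0,-3.02,-10.83],"spin":0}
    - {"grip":0,"translation":[0,-2.35,-10.75],"spin":0}
    - {"grip":0,"translation":[0,-1.5,-10.75],"spin":0}

```text
time_s: 11.85
ee_pos: [0.4974, -0.0429, 0.0573]
ee_rot: [-0.7, 0.085, 0.704, 0.086]
wrist_force: [-7.1, 6.8, 4.9]
finger_gap: 0.0002
```

Call:
jog_arm:
  rows:
    - {"grip":0,"translation":[0,0.8,0],"spin":0}
    - {"grip":0,"translation":[0,1.6,0],"spin":0}
    - {"grip":0,"translation":[0,2.52,-0.08],"spin":0}
    - {"grip":0,"translation":[0,3.1,-0.41],"spin":0}
    - {"grip":0,"translation":[0,3.54,-0.93],"spin":0}
    - {"grip":0,"translation":[0,5.0,1.95],"spin":0}
    - {"grip":0,"translation":[0,3.5,6.45],"spin":0}
    - {"grip":0,"translation":[0,1.5,10.75],"spin":0}

```text
time_s: 12.65
ee_pos: [0.3923, -0.0336, 0.0576]
ee_rot: [0.702, -0.087, -0.702, -0.087]
wrist_force: [0.7, 1.9, 0.1]
finger_gap: 0.0003
```

```bash
python3 chk.py s12
```

```text
12.7 [-148.1   -8.3   56.8] -10.1 1.7 -0.8 mark (8, array([-10.4,   8.1]), np.float64(13.1), np.float64(142.1)) (12, array([-10.2,   7.9]), np.float64(12.9), np.float64(142.3))
```

View pics/s12.png

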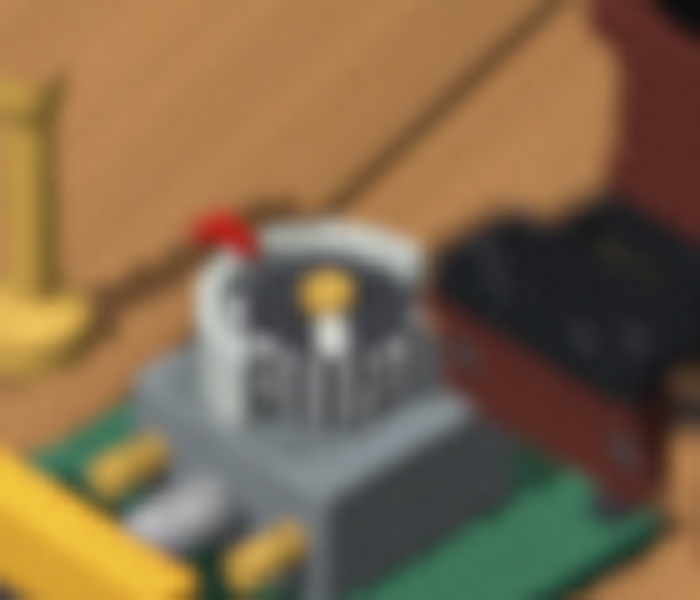

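The mark is at about 142° (px (323,233)), so the joint is at about 502° with 218° left. One more full stroke.

Call:
jog_arm:
  rows:
    - {"grip":0,"translation":[0,-2.8,-3.8],"spin":0}
    - {"grip":0,"translation":[0,-5.2,-7.6],"spin":0}
    - {"grip":0,"translation":[0,-5.0,-10.8],"spin":0}
    - {"grip":0,"translation":[0,-4.4,-11.9],"spin":0}
    - {"grip":0,"translation":[0,-3.6,-11.16],"spin":0}
    - {"grip":0,"translation":[0,-3.02,-10.83],"spin":0}
    - {"grip":0,"translation":[0,-2.35,-10.75],"spin":0}
    - {"grip":0,"translation":[0,-1.5,-10.75],"spin":0}

```text
time_s: 13.5
ee_pos: [0.4973, -0.0429, 0.0573]
ee_rot: [-0.7, 0.085, 0.704, 0.086]
wrist_force: [-8.1, 6.5, 5.4]
finger_gap: 0.0006
```

Call:
jog_arm:
  rows:
    - {"grip":0,"translation":[0,0.8,0],"spin":0}
    - {"grip":0,"translation":[0,1.6,0],"spin":0}
    - {"grip":0,"translation":[0,2.52,-0.08],"spin":0}
    - {"grip":0,"translation":[0,3.1,-0.41],"spin":0}
    - {"grip":0,"translation":[0,3.54,-0.93],"spin":0}
    - {"grip":0,"translation":[0,5.0,1.95],"spin":0}
    - {"grip":0,"translation":[0,3.5,6.45],"spin":0}
    - {"grip":0,"translation":[0,1.5,10.75],"spin":0}

```text
time_s: 14.3
ee_pos: [0.3922, -0.0336, 0.0575]
ee_rot: [0.702, -0.087, -0.702, -0.087]
wrist_force: [0.0, 1.2, 0.3]
finger_gap: 0.0006
```

```bash
python3 chk.py s13
```

```text
14.35 [-148.1   -8.3   56.8] -8.0 2.1 -1.2 mark (7, array([ -0.4, -16.4]), np.float64(16.4), np.float64(-91.4)) (13, array([ -0.7, -15.5]), np.float64(15.5), np.float64(-92.4))
```

View pics/s13.png

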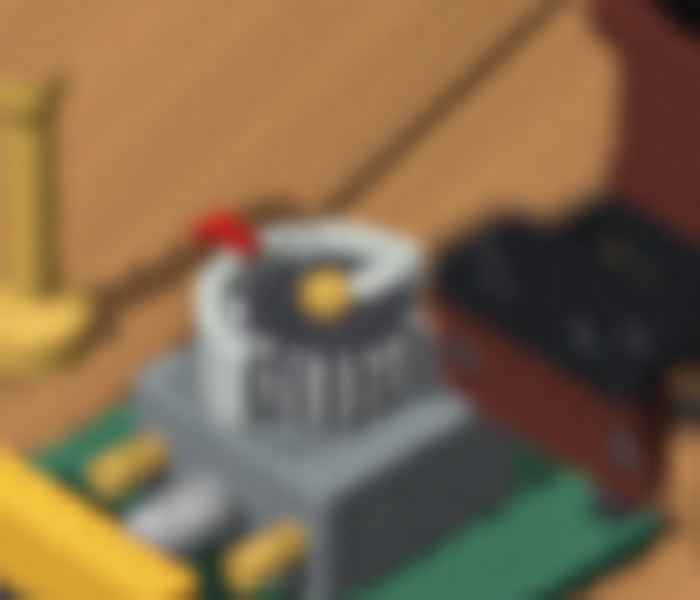

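The mark is at about -92° (px (327,228)), so the joint is at about 628° with 92° left. Next is a shorter, slower rack stroke.

Call:
jog_arm:
  rows:
    - {"grip":0,"translation":[0,-2.0,-3.8],"spin":0}
    - {"grip":0,"translation":[0,-2.4,-7.8],"spin":0}
    - {"grip":0,"translation":[0,-2.4,-9.8],"spin":0}
    - {"grip":0,"translation":[0,-2.3,-10.7],"spin":0}
    - {"grip":0,"translation":[0,-1.7,-10.7],"spin":0}
    - {"grip":0,"translation":[0,-1.1,-10.7],"spin":0}
    - {"grip":0,"translation":[0,-0.5,-10.7],"spin":0}
    - {"grip":0,"translation":[0,0.1,-10.7],"spin":0}

```text
time_s: 15.15
ee_pos: [0.494, -0.0586, 0.0569]
ee_rot: [-0.7, 0.085, 0.704, 0.085]
wrist_force: [-3.9, 1.7, -0.2]
finger_gap: 0.0001
```

Call:
jog_arm:
  rows:
    - {"grip":0,"translation":[0,0,0],"spin":0}
    - {"grip":0,"translation":[0,0,3],"spin":0}
    - {"grip":0,"translation":[0,0,7],"spin":0}
    - {"grip":0,"translation":[0,0,10.7],"spin":0}

```text
time_s: 15.55
ee_pos: [0.3915, -0.0338, 0.0575]
ee_rot: [-0.702, 0.086, 0.702, 0.086]
wrist_force: [-0.1, 0.5, -0.2]
finger_gap: 0.0007
```

```bash
python3 chk.py s14
```

```text
15.6 [-147.6  -11.9   56.7] -8.7 -1.1 -0.5 mark (4, array([15. , -7.9]), np.float64(17.0), np.float64(-27.9)) (7, array([14.8, -7.7]), np.float64(16.7), np.float64(-27.4))
```

View pics/s14.png

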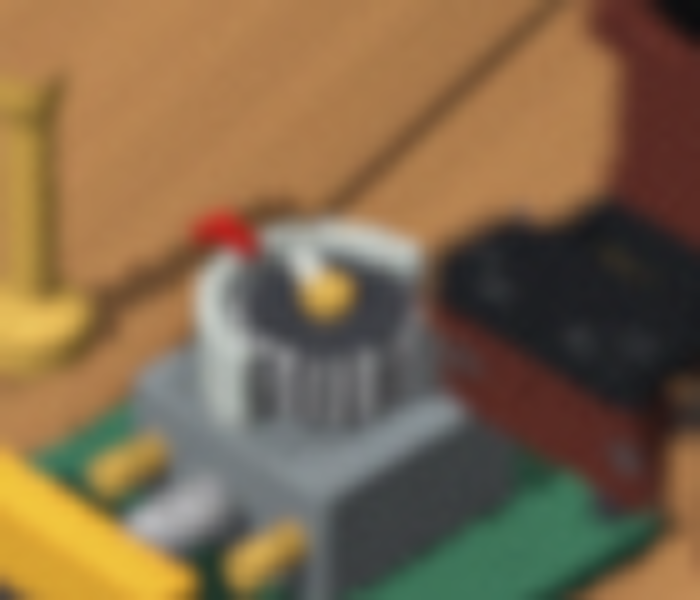

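The mark is at about -27° (px (321,226)). I'll make an 8 mm stroke, worth about 19°.

Call:
jog_arm:
  rows:
    - {"grip":0,"translation":[0,-1.1,-3.8],"spin":0}
    - {"grip":0,"translation":[0,-1.6,-7.8],"spin":0}
    - {"grip":0,"translation":[0,-1.6,-9.6],"spin":0}
    - {"grip":0,"translation":[0,-1.6,-10.7],"spin":0}
    - {"grip":0,"translation":[0,-1.3,-10.7],"spin":0}
    - {"grip":0,"translation":[0,-1.0,-10.7],"spin":0}
    - {"grip":0,"translation":[0,-0.8,-10.7],"spin":0}
    - {"grip":0,"translation":[0,-0.8,-10.7],"spin":0}

```text
time_s: 16.4
ee_pos: [0.4951, -0.0514, 0.0564]
ee_rot: [-0.7, 0.086, 0.704, 0.086]
wrist_force: [-6.0, 2.9, -1.9]
finger_gap: 0.0005
```

Call:
jog_arm:
  rows:
    - {"grip":0,"translation":[0,0,3],"spin":0}
    - {"grip":0,"translation":[0,0,7],"spin":0}
    - {"grip":0,"translation":[-3,3,10.7],"spin":0}
    - {"grip":0,"translation":[-6,8,10.7],"spin":0}
    - {"grip":0,"translation":[-6,13,10.7],"spin":0}
    - {"grip":0,"translation":[-6,18,10.7],"spin":0}
    - {"grip":0,"translation":[-6,22,10.7],"spin":0}

```text
time_s: 17.1
ee_pos: [0.3412, -0.2404, 0.1185]
ee_rot: [0.702, -0.086, -0.701, -0.085]
wrist_force: [1.4, -0.5, -0.2]
finger_gap: 0.0002
```

```bash
python3 chk.py s15
python3 - <<'E'
from rig import *
from g import *
t=read_camera("top");crop(t,320,200,80,70,8,"pics/t15.png");print(mark(t),mark(t,110))
E
```

```text
17.15 [-139.7 -231.4  118.3] -0.5 -8.6 0.1 mark (7, array([16.3, -3.1]), np.float64(16.6), np.float64(-10.9)) (10, array([15.7, -3. ]), np.float64(16.0), np.float64(-10.7))
(15, array([14. , -0.6]), np.float64(14.0), np.float64(-2.3)) (19, array([13.8, -0.5]), np.float64(13.8), np.float64(-2.1))
```

View pics/s15.png

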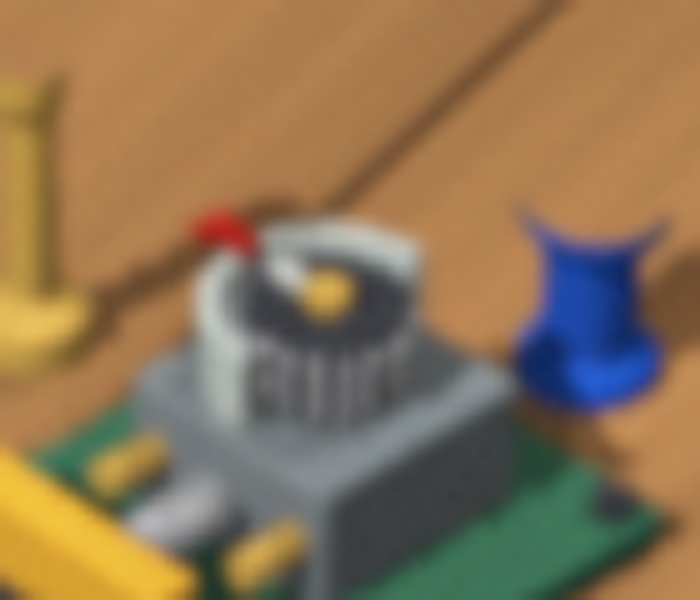

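View pics/t15.png

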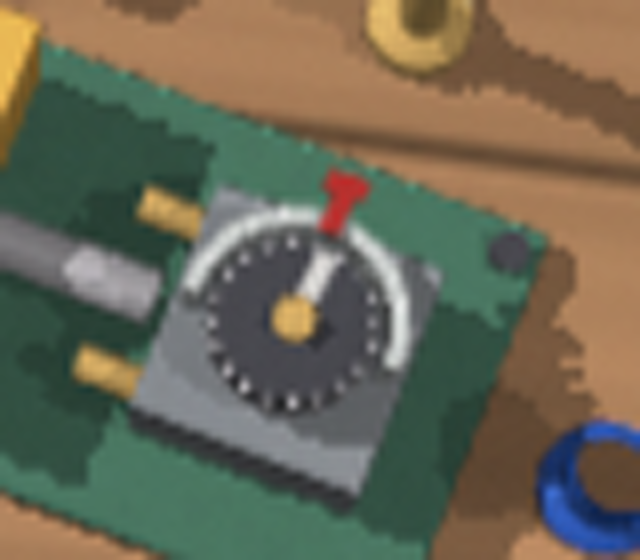

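The top view shows the stripe at about (359.7,233.7) px and the pointer tip at about (361.6,228.7). Top and side disagree slightly, at -2° against -11°, so I'll refine the collar centre in each view from the rim.

```bash
cat > ref.py <<'E'
from rig import *
from g import *
import sys
for n in ("top","side"):
    c=read_camera(n); img=c["img"].astype(int); hsv=cv2.cvtColor(c["img"],cv2.COLOR_BGR2HSV)
    u0,v0=proj(c,G(0,0,73))
    # rectify top-face plane: 6 px/mm gauge coords
    K=8; gx=np.linspace(-40,40,80*K+1)
    A,B=np.meshgrid(gx,gx[::-1])           # A: gauge x to right, B: gauge y up
    P=O+(A[...,None]*X+B[...,None]*Y)/1000+Z*.073
    uv=proj(c,P.reshape(-1,3)).reshape(A.shape+(2,)).astype(np.float32)
    r=cv2.remap(c["img"],uv[...,0],uv[...,1],cv2.INTER_CUBIC)
    cv2.imwrite(f"pics/{sys.argv[1]}_{n}.png",cv2.resize(r,(560,560)))
    h=cv2.cvtColor(r,cv2.COLOR_BGR2HSV)
    dark=cv2.inRange(r,(40,40,40),(82,82,82)); dark=cv2.bitwise_and(dark,((A**2+B**2)<19**2).astype(np.uint8)*255)
    red=cv2.inRange(h,(0,130,90),(8,255,255))|cv2.inRange(h,(172,130,90),(180,255,255)); 
    q=red>0; print(n,"red centroid",A[q].mean().round(1),B[q].mean().round(1),"xmin",A[q].min().round(1),"y at tip",B[q&(A<A[q].min()+1.5)].mean().round(2))
    w=(r.min(2)>140)&((r.max(2).astype(int)-r.min(2))<50)&(np.hypot(A,B)<19)&(np.hypot(A,B)>5)
    pts=np.c_[A[w],B[w]]; m=pts.mean(0); U,S,V=np.linalg.svd(pts-m,full_matrices=False); d=V[0]*np.sign(V[0]@m)
    print("stripe c",m.round(2),"axis deg",np.degrees(np.arctan2(d[1],d[0])).round(1),"ext",np.ptp((pts-m)@d).round(1),np.ptp((pts-m)@V[1]).round(1))
E
python3 ref.py r1; python3 -c "
import cv2,numpy as np
cv2.imwrite('pics/r1.png',cv2.resize(np.hstack([cv2.imread(f'pics/r1_{n}.png') for n in('top','side')]),(800,400)))"
```

```text
top red centroid 34.4 1.0 xmin 26.6 y at tip 1.11
stripe c [13.13 -0.53] axis deg -4.7 ext 11.9 6.4
side red centroid 36.1 -3.4 xmin 29.0 y at tip -2.6
stripe c [14.81 -2.42] axis deg -50.2 ext 11.2 8.5
```

View pics/r1.png

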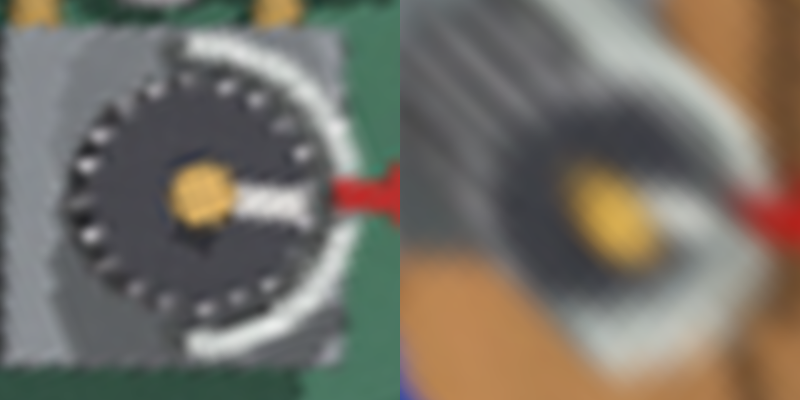

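In the rectified top view the disc centre and pointer lie on y≈+1.2 mm, while the stripe sits at y≈-0.5, so the mark is about 6° short. I'll add a small 3 mm stroke.

Call:
jog_arm:
  rows:
    - {"grip":0,"translation":[1,-4.8,0],"spin":0}
    - {"grip":0,"translation":[3,-9.4,0],"spin":0}
    - {"grip":0,"translation":[5,-14,0],"spin":0}
    - {"grip":0,"translation":[6,-18.8,0],"spin":0}
    - {"grip":0,"translation":[6,-22.5,0],"spin":0}
    - {"grip":0,"translation":[6,-22.5,-4.8],"spin":0}
    - {"grip":0,"translation":[6,-22.5,-9],"spin":0}
    - {"grip":0,"translation":[6,-22.5,-9],"spin":0}

```text
time_s: 18.1
ee_pos: [0.4887, -0.0398, 0.0579]
ee_rot: [0.703, -0.084, -0.701, -0.086]
wrist_force: [-0.8, 0.0, -0.6]
finger_gap: 0.0009
```

Call:
jog_arm:
  rows:
    - {"grip":0,"translation":[0,0,-1.2],"spin":0}
    - {"grip":0,"translation":[0,0,-1.7],"spin":0}
    - {"grip":0,"translation":[0,0.15,-1.7],"spin":0}
    - {"grip":0,"translation":[0,0.3,-1.7],"spin":0}
    - {"grip":0,"translation":[0,0.3,-1.7],"spin":0}
    - {"grip":0,"translation":[0,0.3,1],"spin":0}
    - {"grip":0,"translation":[0,0.3,5],"spin":0}
    - {"grip":0,"translation":[0,0.3,9],"spin":0}

```text
time_s: 18.9
ee_pos: [0.3937, -0.0218, 0.0575]
ee_rot: [-0.702, 0.085, 0.702, 0.086]
wrist_force: [-0.3, 0.6, -0.4]
finger_gap: 0.0002
```

Call:
jog_arm:
  rows:
    - {"grip":0,"translation":[-3,4,0],"spin":0}
    - {"grip":0,"translation":[-6,8,0],"spin":0}
    - {"grip":0,"translation":[-6,13,0],"spin":0}
    - {"grip":0,"translation":[-6,18,0],"spin":0}
    - {"grip":0,"translation":[-6,22,0],"spin":0}

```text
time_s: 19.4
ee_pos: [0.3414, -0.2381, 0.1183]
ee_rot: [0.702, -0.086, -0.702, -0.085]
wrist_force: [1.5, 0.4, -0.1]
finger_gap: 0.0007
```

```bash
python3 ref.py r2; python3 -c "
import cv2,numpy as np
cv2.imwrite('pics/r2.png',cv2.resize(np.hstack([cv2.imread(f'pics/r2_{n}.png') for n in('top','side')]),(800,400)))"; python3 chk.py s16
```

```text
top red centroid 34.4 1.0 xmin 26.6 y at tip 1.08
stripe c [13.29  1.57] axis deg -0.4 ext 11.7 6.5
side red centroid 36.1 -3.5 xmin 29.1 y at tip -2.7
stripe c [14.4  -0.33] axis deg -29.2 ext 11.9 9.0
19.55 [-139.5 -220.7  117.7] -0.2 1.0 1.0 mark (8, array([15.6, -0.7]), np.float64(15.6), np.float64(-2.4)) (13, array([15.2, -0.4]), np.float64(15.2), np.float64(-1.7))
```

View pics/r2.png

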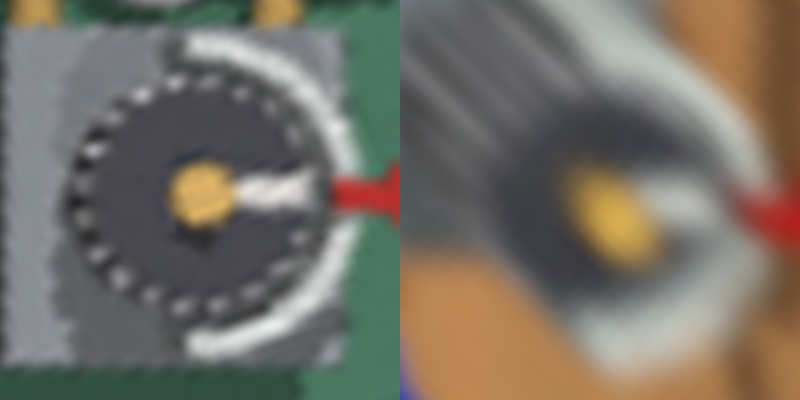

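View pics/s16.png

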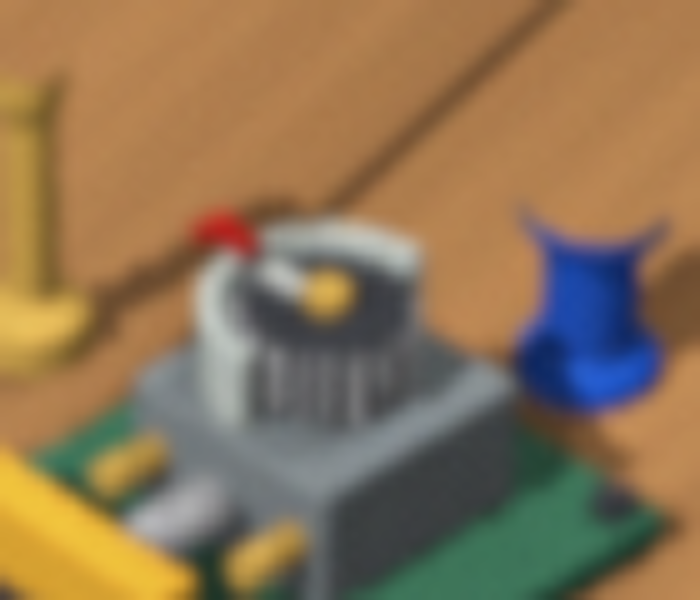

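The rectified top view puts the stripe at y=1.57 mm against the pointer at 1.08 mm, a difference of about 2°, and the side view agrees. The joint is at about 720°: first arrival plus two turns. Now the fence. I'll travel over at height.

Call:
jog_arm:
  rows:
    - {"grip":0,"translation":[-2,-4.1,-1.5],"spin":0}
    - {"grip":0,"translation":[-3,-8.2,-3],"spin":0}
    - {"grip":0,"translation":[-3,-12.4,-4.6],"spin":0}
    - {"grip":0,"translation":[-3,-16.5,-6.1],"spin":0}
    - {"grip":0,"translation":[-3,-20.6,-7.7],"spin":0}
    - {"grip":0,"translation":[-3,-24.7,-9.2],"spin":0}
    - {"grip":0,"translation":[-3,-28.9,-10.7],"spin":0}
    - {"grip":0,"translation":[-3,-33,-12.3],"spin":0}

```text
time_s: 20.35
ee_pos: [0.5411, 0.0586, 0.1477]
ee_rot: [-0.702, 0.085, 0.702, 0.085]
wrist_force: [0.6, -0.1, -0.9]
finger_gap: 0.0004
```

Call:
jog_arm:
  rows:
    - {"grip":0,"translation":[0,-4.1,-1.5],"spin":0}
    - {"grip":0,"translation":[0,-4.1,-1.5],"spin":0}
    - {"grip":0,"translation":[0,-4.1,-1.5],"spin":0}

```text
time_s: 20.65
ee_pos: [0.5646, 0.0936, 0.1472]
ee_rot: [-0.702, 0.084, 0.703, 0.084]
wrist_force: [0.7, -0.4, -0.1]
finger_gap: 0.0005
```

Run:
```python
from rig import *
from g import *
c=read_camera("side");crop(c,220,170,140,120,5,"pics/s17.png")
s=sense(); f=s["wrist_force"]; print(ing(s["ee_pos"]),f,(tool(s).T@Y).round(3))
```

```text
[ -3.39547116 153.11008587 147.18759491] [-0.46614015 -0.6510522   0.84488341] [-0.001 -1.    -0.005]
```

View pics/s17.png

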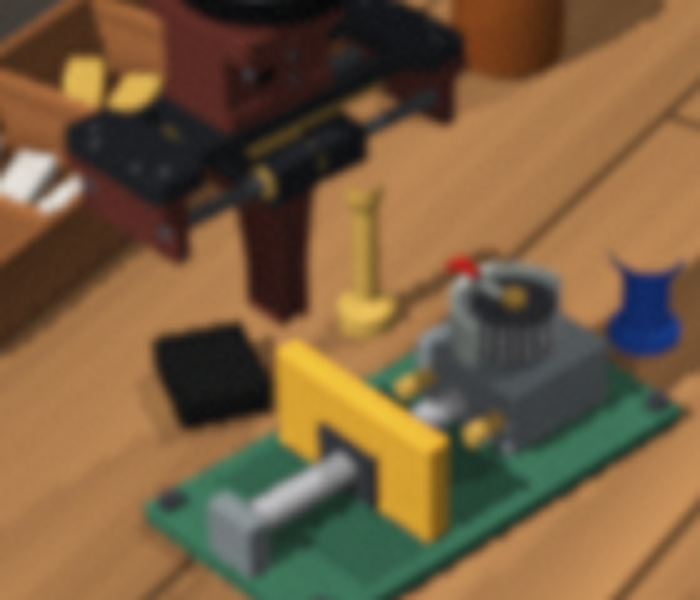

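The side view shows the finger hovering over the rod between fence and bracket. I'll descend and start pushing.

Call:
jog_arm:
  rows:
    - {"grip":0,"translation":[4.5,0.3,-0.3],"spin":0}
    - {"grip":0,"translation":[9.0,0.3,-0.3],"spin":0}
    - {"grip":0,"translation":[9.5,0.3,-0.3],"spin":0}
    - {"grip":0,"translation":[9.5,1.5,-0.3],"spin":0}
    - {"grip":0,"translation":[9.5,2.8,-0.3],"spin":0}
    - {"grip":0,"translation":[9.5,3.8,-0.3],"spin":0}
    - {"grip":0,"translation":[9.5,4.6,-0.3],"spin":0}
    - {"grip":0,"translation":[9.5,5.4,-0.3],"spin":0}

```text
time_s: 21.5
ee_pos: [0.5569, 0.0373, 0.0543]
ee_rot: [0.703, -0.085, -0.701, -0.086]
wrist_force: [1.0, 3.7, 2.0]
finger_gap: 0.0008
```

Run:
```python
from rig import *
from g import *
c=read_camera("side");crop(c,220,170,140,120,5,"pics/s18.png")
s=sense(); f=s["wrist_force"]; print(ing(s["ee_pos"]),f@X,f@Y,f[2])
```

```text
[ 2.52765181 96.51493713 53.8404167 ] 1.1237852948842837 1.5872129922685796 2.127690144177954
```

View pics/s18.png

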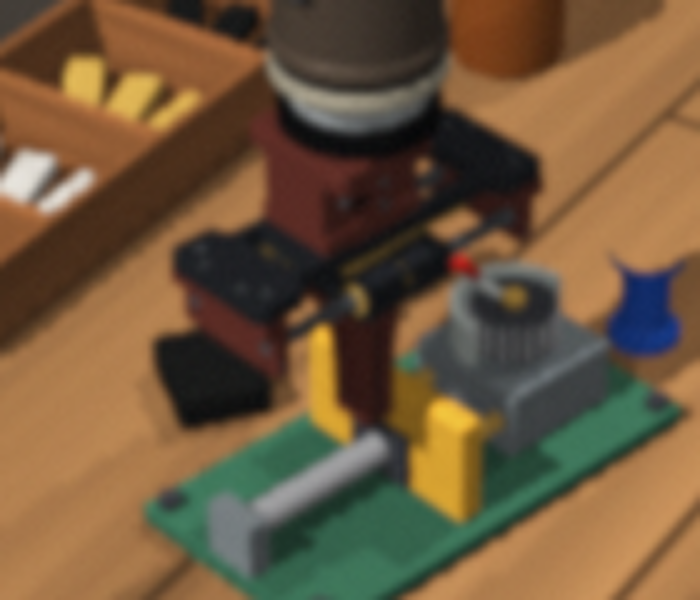

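The fence is moving with the finger at its middle (the dark notch is a shadow), with low force. Continuing.

Call:
jog_arm:
  rows:
    - {"grip":0,"translation":[0,0.6,0],"spin":0}
    - {"grip":0,"translation":[0,1.2,0],"spin":0}
    - {"grip":0,"translation":[0,1.6,0],"spin":0}
    - {"grip":0,"translation":[0,1.9,0],"spin":0}
    - {"grip":0,"translation":[0,2.1,0],"spin":0}
    - {"grip":0,"translation":[0,2.1,0],"spin":0}

```text
time_s: 22.15
ee_pos: [0.551, 0.018, 0.0526]
ee_rot: [0.702, -0.085, -0.702, -0.086]
wrist_force: [3.2, 4.9, 0.2]
finger_gap: 0.0006
```

```bash
python3 chk.py s19
```

```text
22.2 [ 1.5 78.2 52.6] 2.2 5.0 0.6 mark None None
```

Still just sliding force at y=78. Pushing on in small steps.

Call:
jog_arm:
  rows:
    - {"grip":0,"translation":[0,0.3,0],"spin":0}
    - {"grip":0,"translation":[0,0.5,0],"spin":0}
    - {"grip":0,"translation":[0,0.7,0],"spin":0}
    - {"grip":0,"translation":[0,0.7,0],"spin":0}

```text
time_s: 22.6
ee_pos: [0.551, 0.0178, 0.0527]
ee_rot: [0.703, -0.081, -0.701, -0.087]
wrist_force: [7.9, 20.7, -5.8]
finger_gap: 0.0005
```

Run:
```python
from rig import *
from g import *
c=read_camera("side");crop(c,220,170,140,120,5,"pics/s20.png")
s=sense(); f=s["wrist_force"]; print(ing(s["ee_pos"]),f@X,f@Y,f[2])
```

```text
[ 1.52589086 78.09689287 52.75536452] 2.4755949572694775 21.680254287475805 -6.366838095419283
```

View pics/s20.png

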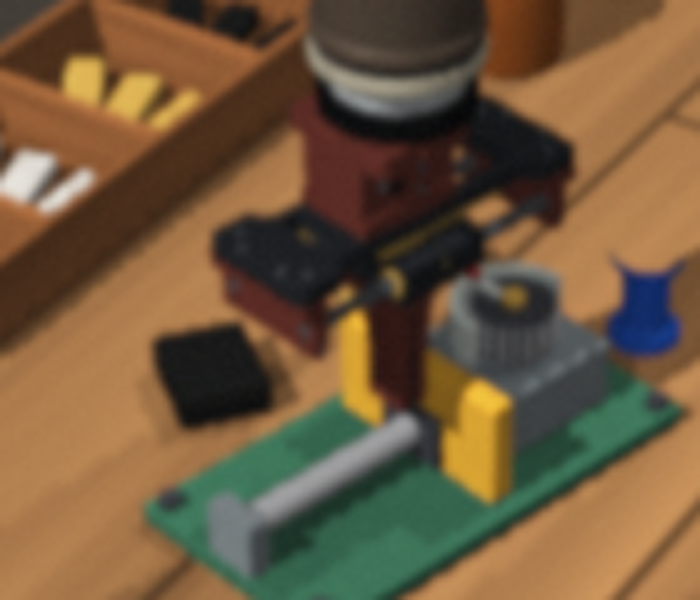

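The force rose to 22 N with no further motion, so the fence is home on the pins. I'll back off along +y, lift, move clear and verify.

Call:
jog_arm:
  rows:
    - {"grip":0,"translation":[0,-1.0,0],"spin":0}
    - {"grip":0,"translation":[0,-3.0,0],"spin":0}
    - {"grip":0,"translation":[0,-4.5,0],"spin":0}
    - {"grip":0,"translation":[-4.5,-4.5,0],"spin":0}
    - {"grip":0,"translation":[-9,-4.5,0],"spin":0}
    - {"grip":0,"translation":[-12,-8,0],"spin":0}
    - {"grip":0,"translation":[-12,-12.5,2],"spin":0}
    - {"grip":0,"translation":[-12,-17,4],"spin":0}

```text
time_s: 23.45
ee_pos: [0.5516, 0.1852, 0.1736]
ee_rot: [0.702, -0.087, -0.701, -0.087]
wrist_force: [0.5, 1.1, -1.1]
finger_gap: 0.0005
```

Call:
jog_arm:
  rows:
    - {"grip":0,"translation":[0,-4.5,2],"spin":0}
    - {"grip":0,"translation":[0,-9,4],"spin":0}
    - {"grip":0,"translation":[0,-13,6],"spin":0}
    - {"grip":0,"translation":[0,-17,8],"spin":0}
    - {"grip":0,"translation":[0,-17,8],"spin":0}
    - {"grip":0,"translation":[0,-17,8],"spin":0}

```text
time_s: 24.05
ee_pos: [0.5134, 0.3699, 0.1719]
ee_rot: [-0.702, 0.085, 0.702, 0.084]
wrist_force: [-0.5, -0.1, -0.6]
finger_gap: 0.0005
```

```bash
python3 ref.py r3
python3 - <<'E'
from rig import *
from g import *
t=read_camera("top");c=read_camera("side");crop(t,260,180,150,110,5,"pics/t21.png");crop(c,220,190,140,110,5,"pics/s21.png")
cv2.imwrite("pics/full.png",t["img"])
hsv=cv2.cvtColor(t["img"],cv2.COLOR_BGR2HSV);m=cv2.inRange(hsv,(15,120,120),(32,255,255))
W=[]
for v,u in np.argwhere(m):
    g=ing(onz(t,u,v,.071))
    if abs(g[0])<60 and 40<g[1]<115: W.append(g)
W=np.array(W);print("fence y",np.percentile(W[:,1],[1,5,50,95,99]))
s=sense();print(s["time_s"],s["wrist_force"],ing(s["ee_pos"]))
E
```

```text
top red centroid 34.5 1.1 xmin 26.6 y at tip 1.1
stripe c [13.24  1.55] axis deg -1.0 ext 12.0 7.1
side red centroid 36.1 -3.5 xmin 29.1 y at tip -2.74
stripe c [14.26 -0.33] axis deg -32.9 ext 12.5 9.9
fence y [42.2842761  48.26475853 60.36519061 68.00225374 68.63592415]
24.25 [-0.31172595  0.33281599  0.28663491] [-118.11753881  408.21723936  172.41922431]
```

View pics/t21.png

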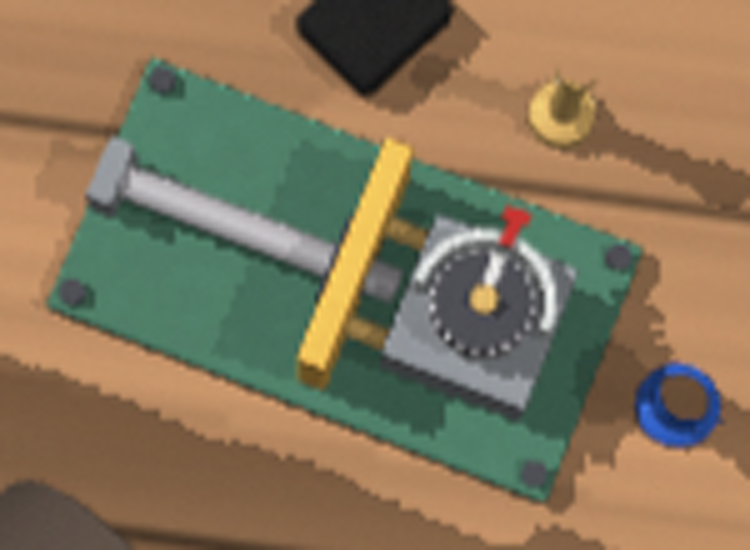

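View pics/s21.png

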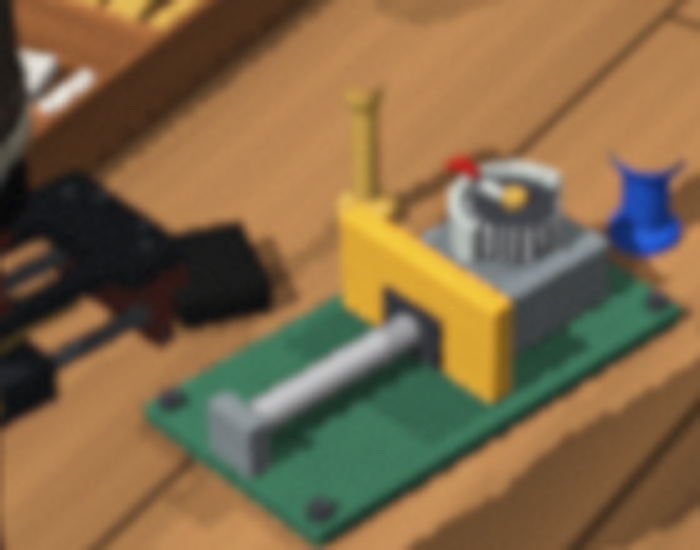

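View pics/full.png

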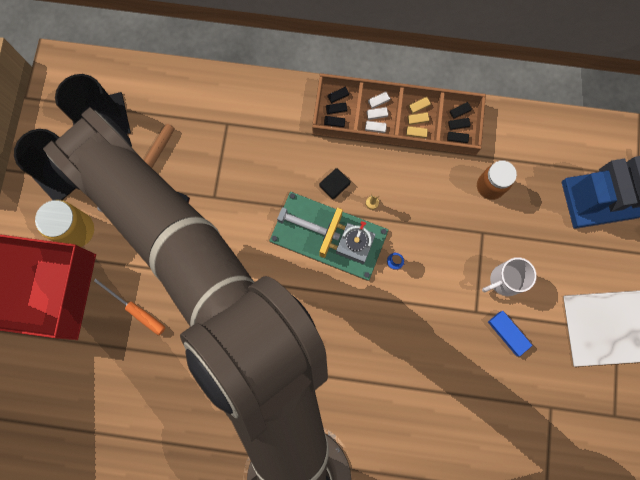

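The fence sits against both pins (px (331,231)), the mark is still at the pointer, the bystanders are in their original places and the arm is clear.

```bash
python3 -c "
from rig import *
print(hand_in())"
```

```text
the job is handed in; nothing more can be done
None
```

The collar was rolled to its first arrival at the pointer and then two more full turns, and only after that was the fence pushed home. The job was handed in at about 24 s with the arm clear of everything.

- **Collar:** I rolled it anticlockwise with the shut fingertips. I checked the mark in the camera after every stroke: -55° → 7° → 122° → 224° → about 294° → 367° → 502° → 628° → about 690° → about 710° → about 720°. In the last top view the stripe lies within about 2° of the pointer.
- **Fence:** I pushed the middle of its outer face until it stopped moving at about 22 N. The last pictures show it against both brass pins, with its outer face at about 68 mm, where it should be with the fence home.
- **Bystanders:** In the last top view, compared by eye, everything in sight is where it started. The arm partly covered the hammer in that picture.
- **Disagreement:** Side-view mark angles read up to about 9° different from the top view, because of the oblique angle and the knob hiding part of the stripe. I used the top view for the final setting.

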